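# Start the screw of the herb press

### The job

Slide the pot tray along its channel under the press bridge until it is fully home against the end stop. Then start the press screw: by the crank's handle turn it backward (anticlockwise from above) until you feel the screw drop into its thread, and from where it dropped turn it one full turn forward (clockwise). Finish still gripping the crank handle, holding the screw still there, and leave the other things on the bench where they are.

Things in the scene. Friction and masses are not known exactly. Their poses are not given: they have to be found in the camera images.
- press: fixed steel herb press, base plate 340 x 130 x 12 mm. Origin on the bench, right under the screw's upright axis; z up; x runs along the channel in the direction the tray must slide. A white bridge (56 mm along x, 145 mm along y, underside 105, top 132 mm above the bench) crosses over the origin on two columns at y = +-58 mm; the round threaded boss on it reaches 150 mm.
- channel_mouth (a point): middle of the channel's open end, on the base plate (12 mm up), at x = -250 mm of the press. The channel is 84 mm wide between two low rails (tops 24 mm above the bench) and ends at a stop at x = +45 mm, beyond the bridge.
- tray_post (a point): grip point on the tray's upright black round post (18 mm across): on its axis, 48 mm above the bench, 26 mm below the post's top. The loose aluminium tray (200 x 80 x 6 mm, 0.4 to 0.9 kg) lies in the channel and carries a fixed steel pot (76 mm across, top 78 mm above the bench) 140 mm from the post towards press +x. With the tray home the post is at x = -140, y = 0 mm of the press.
- pot_foot (a point): centre of the tray's underside below the pot; axes along those of the press. At x = 0, y = 0, z = 12 mm of the press's frame when the tray is home against the end stop; 55 to 95 mm short of that at the start.
- sleeve_grip (a point): grip point on the crank's handle, a black upright sleeve, 21 mm across, 46 mm high, 60 mm from the screw's axis. On its axis, 26 mm above its lower end, 217 mm above the bench when joint spindle is 0. The pin's head ends 40 mm above this point; the crank arm's top is 26 mm below it, its hub 24 mm, and nothing else near it stands higher.
- sleeve: the same handle sleeve; origin at the centre of its lower end, z up. It spins freely on its pin and slides along it by 14 mm (resting at the bottom, on the crank arm). So a gripper can hold it without turning the wrist and go round the axis on a 60 mm circle, while the screw still rises and falls freely within that play.
- crank (a joint): turn of the screw with its crank (rad): grows anticlockwise seen from above (backward, unscrewing), shrinks clockwise (forward). At 0 the handle is on the press's +x side of the axis. Turning takes about 0.1 N m. It stays where it is left.
- spindle (a joint): height of the screw (m), up positive; right-hand thread, 10 mm a turn. It starts resting on top of the thread at -8 to 0 mm. Backward it climbs to about 0 and then, 40 to 220 degrees from the start (different each time), drops by its own weight to about -10 mm; some 60 degrees further back it jams. Forward without the drop it jams within a turn; after it, it sinks 10 mm a turn; lowest -25.5 mm.
- bowl: clear plastic bowl, 110 mm across, 50 mm high; a loose bystander; origin at the centre of its underside
- mortar: white ceramic mortar, 90 mm across, 55 mm high; a loose bystander; origin at the centre of its underside
- tincture: amber bottle, 52 mm across, 120 mm high; a loose bystander; origin at the centre of its underside
- beaker: glass beaker, 60 mm across, 75 mm high; a loose bystander; origin at the centre of its underside
- spoon: spoon lying on the bench, wooden handle; a loose bystander; origin at the centre of its underside
- eraser: small black rubber block, 45 x 20 x 12 mm; a loose bystander; origin at the centre of its underside
Mind the look-alikes: they are no part of the job. What is shaped like the part that bears tray_post but pink is not meant.

How it is judged:
On the way, in this order (a step that is already met when the one before it is completed fails the run):
1. the pot tray is home against the end stop (x of pot_foot in the frame of press above -0.005 m), for 0.2 s.
2. the screw, turned backward, has dropped into its thread (value of joint spindle below -0.009 m), for 0.1 s.
At the end, for the whole second after the job is handed in: The pot tray is within 6 mm of home, the screw is one turn (about a quarter turn either way: joint spindle between -23 and -17 mm) forward of the drop and at rest, and the fingers still grip the crank handle's sleeve with at least 1 N (x of pot_foot in the frame of press above -0.006 m and value of joint spindle between -0.023 and -0.017 m and velocity of joint crank between -0.1 and 0.1 rad/s and contact force between the fingers and sleeve above 1 N); the arm keeps its last pose, push and grip.
It fails at once if another thing on the bench is disturbed (moved over 30 mm) (distance of any of bowl, mortar, tincture, beaker, spoon, eraser from where it was at the start of the episode above 0.03 m).
It also fails if it takes over 72 s, if anything falls off the work surface, if the arm or the gripper's body presses on something with over 40 N, if the wrist force passes 120 N, or if a joint passes its speed limit or range.

### The arm

A 6-joint arm with a two-finger parallel gripper is mounted at the origin on the work surface. World frame = base frame: x ahead of the robot, y to its left, z up, the work surface at z = 0. Lengths are in m, angles in rad, forces in N, time in s.
With the tool pointing down it reaches from about 0.325 to 0.85 m from the base axis. Payload 15.5 kg.
Tool frame: the origin (TCP) lies on the centre line of the jaws, within the pads' length; the fingertips stand 22 mm ahead of it and the grasp point (between the pads) lies 3 mm ahead of it; z points along the fingers, y is the direction in which the jaws open and shut (so a half turn about z gives the same grasp; the last joint's range is limited). The gripper opens to 91 mm and grips with 3 to 60 N. Pads are 32 mm wide; open, the fingers measure 118 mm over their backs; the gripper's body (76 mm by 178 mm) begins 60 mm behind the grasp point.
Start: joints at [-1.272, 0.494, 1.345, -0, 1.302, -0.096], TCP at [0.24, -0.577, 0.236] pointing down, gripper open.
Joint ranges: [-2.91, 2.91], [-0.82, 2.16], [0.22, 2.67], [-1.22, 4.37], [0.12, 2.79], [-3.08, 3.08]. Speed limits (rad/s): [1.89, 1.89, 2.57, 3.01, 3.01, 3.01].

### API

Orientations are given as [roll, pitch, yaw] about the fixed x, y, z axes, in that order (R = Rz(yaw) Ry(pitch) Rx(roll)).
In Python, from cell import bot gives the robot as it stands. The module is installed in compiled form; this text tells all that it offers.
- The arm moves only by the shell command python3 -m jog 'ROWS' [FORCE]. ROWS is JSON, a list of rows, each a list of 7 numbers: the turn, a rotation vector about the tool's x, y, z in degrees, then the shift along the tool's x, y, z in mm, then the opening in per cent of the stroke, from 0 (shut) to 100 (fully open). A call has 1 to 12 rows; each row shifts and turns the pose as measured when the row begins, along the tool's axes as they then stand; what a row does not reach is not made up. A row lasts 1/8 s, in which the tool goes at most 62.5 mm and 10.7 degrees, less where a joint would pass 70% of its speed; a pose out of reach is approached as far as the arm can. A call with a gripper value outside its range is refused whole. The fingers move at their own pace and stop on an object; FORCE is the grip in N (left out, the last holds). Time passes only in rows, so rows that do not move let the fingers close. It gives the time, the measured TCP pose, the force and the opening at its end, in the units of the state.
- bot.get_state(): the state, without advancing time (a new reading comes with each control period).
- bot.grab_frame(name): name is "side" or "top" or "wrist"; returns a dict with "frame" (420x560x3 uint8, red, green, blue), "K" (3x3 intrinsics, pixels), "rvec" (rotation vector, rad) and "tvec" (3), from world to camera coordinates, as OpenCV has them. Camera axes: x right, y down, z forward; pixel columns grow to the right and rows downward; lengths in m; the calibration is good to about 2 mm. A picture is of the moment at which its call begins. There is no depth.
- bot.close_job(): hands the job in, once; it reports no verdict.
The state is a dict: "t": time; "qpos": joint angles; "qvel": joint speeds; "tau": joint torques, N m; "position": TCP position; "eef_rot": TCP orientation; "force": force on the tool from outside, world axes, zero at the start; "torque": the same for the moment, N m; "finger_gap": finger opening in m.
Only numpy, scipy, OpenCV 4.12 (cv2) and the standard library are available. Lean on these libraries where they do the work, as an engineer would, in place of code of your own. Each camera call takes 0.05 s, during which the arm holds its last target. There are 200 camera calls.

## Working session

There is one attempt and no reset: what is moved stays moved. The work goes in short steps, Python scripts to look and compute and a shell command to move; the robot and the scene stay as the last step left them, time stands still between calls to the robot, and variables do not carry over. Pictures are saved under pics/ and viewed, about 8 in all and at most 12, crops included, and the job is handed in when it is done.

```bash
mkdir -p pics
cat > h.py <<'E'
import numpy as np, cv2
from scipy.spatial.transform import Rotation as R
from cell import bot
def grab(n,name):
    f=bot.grab_frame(n); np.savez(f'pics/{name}.npz',**f); cv2.imwrite(f'pics/{name}.png',f['frame'][:,:,::-1]); return f
def ray(f,u,v):
    Rm=cv2.Rodrigues(np.array(f['rvec'],float))[0]; t=np.array(f['tvec'],float).ravel()
    d=Rm.T@np.linalg.inv(f['K'])@[u,v,1]; return -Rm.T@t,d
def onplane(f,u,v,z):
    c,d=ray(f,u,v); return c+d*(z-c[2])/d[2]
def proj(f,p):
    return cv2.projectPoints(np.array(p,float).reshape(-1,3),np.array(f['rvec'],float),np.array(f['tvec'],float),np.array(f['K'],float),None)[0].reshape(-1,2)
E
python3 - <<'E'
from h import *
print(bot.get_state())
a=grab('top','t0');b=grab('side','s0')
for f in (a,b): print(f['K'],f['rvec'],f['tvec'],ray(f,280,210))
E
```

```text
{'t': 0.0, 'qpos': array([-1.27250141e+00,  4.94190395e-01,  1.34615191e+00,  1.73309398e-05,
        1.30250355e+00, -9.54803792e-02]), 'qvel': array([-0.00112852,  0.00032033,  0.00065596, -0.00102341,  0.00093395,
        0.000189  ]), 'tau': array([-2.06367651e-03, -8.78843236e+01, -3.81857479e+01,  7.06026144e-02,
        5.34763222e-02, -1.04278904e-04]), 'position': array([ 0.23970969, -0.57680714,  0.23532673]), 'eef_rot': array([-3.14034675e+00, -1.36103606e-04,  3.93770612e-01]), 'force': array([-0.52645559,  0.40725356, -1.16253024]), 'torque': array([-0.00532189,  0.01535259, -0.00926889]), 'finger_gap': 0.09096157716891771}
[[426.04441564   0.         279.33890218]
 [  0.         426.04441564 212.22262757]
 [  0.           0.           1.        ]] [ 2.22428115 -2.18144363  0.06068042] [-0.02295799  0.5217595   1.26207155] (array([ 0.46391886, -0.00129776,  1.28466425]), array([ 0.05091198, -0.0104834 , -0.99866295]))
[[407.74607163   0.         280.38315328]
 [  0.         407.74607163 207.90448253]
 [  0.           0.           1.        ]] [ 0.62186126 -2.68081597  1.14134512] [0.46895526 0.26855885 1.0658906 ] (array([0.18146244, 0.73110171, 0.92775392]), array([ 0.30352481, -0.64756415, -0.69897115]))
```

View pics/t0.png

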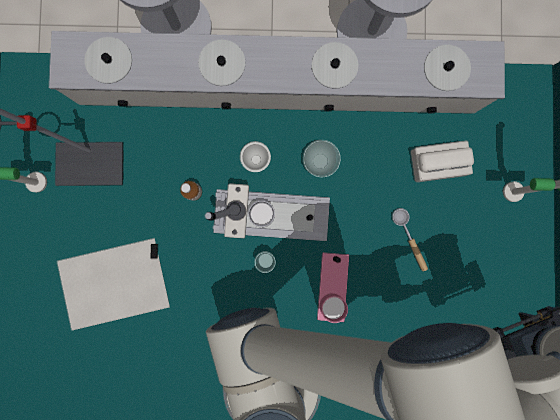

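View pics/s0.png

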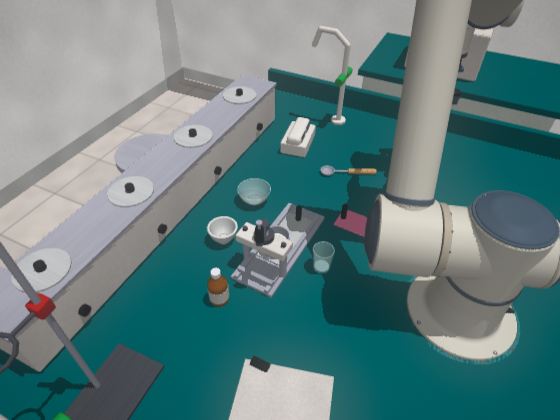

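Run:
```python
import cv2
a=cv2.imread('pics/t0.png');b=cv2.imread('pics/s0.png')
cv2.imwrite('pics/c1.png',cv2.resize(a[175:250,195:345],None,fx=5.3,fy=5.3,interpolation=cv2.INTER_CUBIC))
cv2.imwrite('pics/c2.png',cv2.resize(b[195:300,210:340],None,fx=5.5,fy=5.5,interpolation=cv2.INTER_CUBIC))
```

```text
(no output)
```

View pics/c1.png

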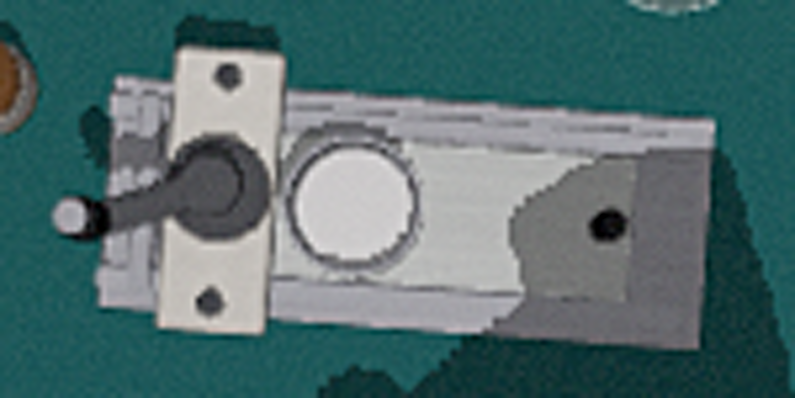

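View pics/c2.png

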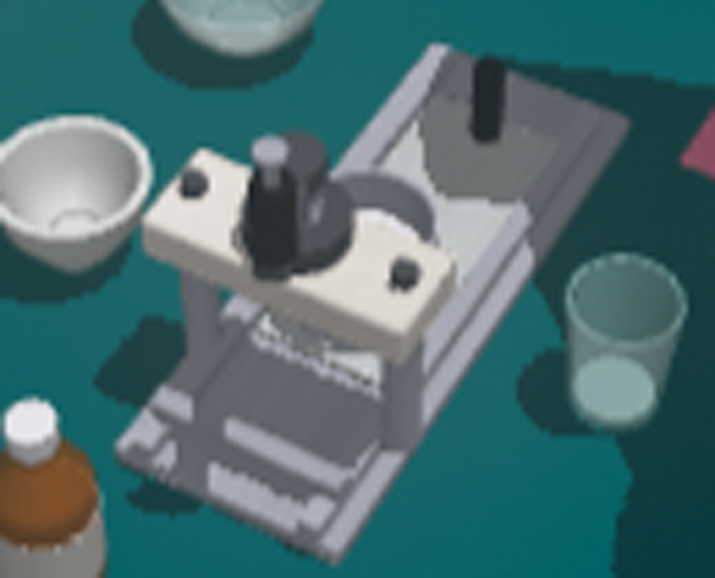

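```bash
cat >> h.py <<'E'
def load(n): return dict(np.load(f'pics/{n}.npz'))
def c1(x,y): return ((x+.5)/5.3-.5+195,(y+.5)/5.3-.5+175)
def c2(x,y): return ((x+.5)/5.5-.5+210,(y+.5)/5.5-.5+195)
E
python3 - <<'E'
from h import *
f=load('t0');s=load('s0')
P=lambda x,y,z:onplane(f,*c1(x,y),z)
S=lambda x,y,z:onplane(s,*c2(x,y),z)
br=np.array([P(*p,.132) for p in [(180,47),(286,53),(265,333),(157,328)]])
print(br.round(4),'centre',br.mean(0))
ybr=(br[0]+br[1]-br[2]-br[3]); yaw=np.arctan2(ybr[1],ybr[0]) # bridge dir (up in image = world +x)
print('bridge long dir deg',np.degrees(yaw))
sb=np.array([S(*p,.132) for p in [(200,150),(457,262),(405,348),(145,225)]]);print('side bridge',sb.round(4),sb.mean(0))
for n,p,z in [('mouthA',(715,120),.012),('mouthB',(700,348),.012),('far A',(117,78),.012),('farB',(98,308),.012),('post',(607,226),.07),('pot',(354,205),.078),('pin',(71,216),.252)]:
  print(n,P(*p,z).round(4))
print('side post top',S(488,66,.074),'post base',S(487,137,.018))
print('side pin top', S(270,148,.252))
E
```

```text
[[0.592  0.1276 0.132 ]
 [0.59   0.0733 0.132 ]
 [0.4467 0.0807 0.132 ]
 [0.4482 0.1357 0.132 ]] centre [0.51923613 0.10431772 0.132     ]
bridge long dir deg -3.112946861371746
side bridge [[0.5894 0.0765 0.132 ]
 [0.4458 0.0864 0.132 ]
 [0.4455 0.1438 0.132 ]
 [0.5885 0.1315 0.132 ]] [0.51731542 0.10954584 0.132     ]
mouthA [ 0.57   -0.1623  0.012 ]
mouthB [ 0.4411 -0.1557  0.012 ]
far A [0.5871 0.1761 0.012 ]
farB [0.4571 0.1834 0.012 ]
post [ 0.5068 -0.0976  0.07  ]
pot [0.5151 0.0386 0.078 ]
pin [0.5002 0.162  0.252 ]
side post top [ 0.50907663 -0.09793     0.074     ] post base [ 0.50743019 -0.09890251  0.018     ]
side pin top [0.50229825 0.16109705 0.252     ]
```

The channel runs along about world +y, 3° off. The press axis is near (0.518, 0.1065) and the post near (0.508, -0.098), with about 66 mm to go. The handle is at a crank angle of about +20°. The pink tray is the decoy. I'll move above the post now.

```bash
cat >> h.py <<'E'
def todo(p,yaw=None):
    s=bot.get_state(); M=R.from_euler('xyz',s['eef_rot']).as_matrix()
    print('t',round(s['t'],2),'pos',(s['position']*1e3).round(1),'rpy',np.degrees(s['eef_rot']).round(2),'F',s['force'].round(1),'T',s['torque'].round(2),'gap',round(s['finger_gap']*1e3,1))
    print('tool shift mm',(M.T@(np.array(p)-s['position'])*1e3).round(1))
E
python3 -m jog '[[0,0,8.5,0,0,0,100],[0,0,8.5,0,0,0,100],[0,0,8.6,0,0,0,100]]'
python3 -c "
from h import *
todo([.508,-.098,.15])"
```

```text
t: 0.48
position: [0.2395, -0.5762, 0.2343]
eef_rot: [-3.138, 0.001, -0.065]
force: [-0.4, -1.2, -0.1]
finger_gap: 0.0914
t 0.47 pos [ 239.5 -576.2  234.3] rpy [-1.7981e+02  7.0000e-02 -3.7400e+00] F [-0.4 -1.2 -0.1] T [-0.01  0.08 -0.03] gap 91.4
tool shift mm [ 236.8 -494.4   85.6]
```

```bash
python3 -m jog '[[0,0,-0.7,21,-44,0,100],[0,0,0,21,-44,0,100],[0,0,0,21,-44,0,100],[0,0,0,21,-44,0,100],[0,0,0,21,-44,0,100],[0,0,0,21,-44,0,100],[0,0,0,21,-44,0,100],[0,0,0,21,-44,0,100],[0,0,0,21,-44,0,100],[0,0,0,21,-44,0,100],[0,0,0,20,-44,0,100],[0,0,0,0,0,0,100]]'
python3 -c "
from h import *
todo([.508,-.098,.15]);grab('wrist','w1');grab('top','t1')"
```

```text
t: 1.98
position: [0.5029, -0.0908, 0.2333]
eef_rot: [-3.136, 0.003, -0.058]
force: [0.1, -0.1, 1.1]
finger_gap: 0.0911
t 1.98 pos [502.9 -90.8 233.3] rpy [-179.67    0.19   -3.3 ] F [ 0.1 -0.1  1.1] T [0.02 0.05 0.04] gap 91.1
tool shift mm [ 5.7  7.3 83.2]
```

View pics/w1.png

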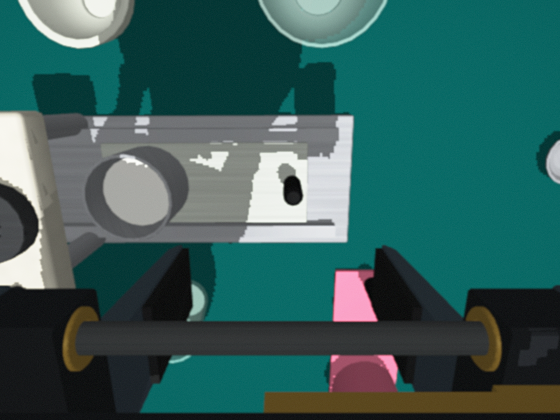

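Run:
```python
from h import *
f=load('w1'); print('cam',ray(f,280,210)[0].round(3))
g=cv2.cvtColor(f['frame'],cv2.COLOR_RGB2GRAY)
m=np.zeros_like(g); m[165:215,278:312]=(g[165:215,278:312]<45)
ys,xs=np.nonzero(m); print(xs.min(),xs.max(),ys.min(),ys.max(),len(xs))
for p in [(.508,-.098,.074),(.508,-.098,.018)]: print(proj(f,p))
u=(xs.min()+xs.max())/2
for v,z in [(190,.046),(ys.max()-7,.074),(ys.min()+7,.074),(ys.min()+6,.018)]: print(v,z,onplane(f,u,v,z).round(4))
# mouth & rails edges
for p in [(354,116),(347,242)]: print(onplane(f,*p,.012).round(4))
```

```text
cam [ 0.587 -0.097  0.381]
284 301 176 204 407
[[289.91966379 197.6473665 ]]
[[288.99085974 183.48370997]]
190 0.046 [ 0.5079 -0.1008  0.046 ]
197 0.074 [ 0.5084 -0.1002  0.074 ]
183 0.074 [ 0.5205 -0.1008  0.074 ]
182 0.018 [ 0.5093 -0.1015  0.018 ]
[ 0.5684 -0.1631  0.012 ]
[ 0.4405 -0.1557  0.012 ]
```

```bash
python3 -m jog '[[0,0,0.3,6.5,8,30,100],[0,0,0,0,0,45,100],[0,0,0,0,0,45,100],[0,0,0,0,0,0,100]]'
python3 -c "
from h import *
todo([.5085,-.099,.051])"
```

```text
t: 2.58
position: [0.5066, -0.1059, 0.1112]
eef_rot: [-3.138, 0.002, -0.07]
force: [-0.6, -0.2, -0.4]
finger_gap: 0.0912
t 2.58 pos [ 506.6 -105.9  111.2] rpy [-1.7978e+02  1.3000e-01 -4.0300e+00] F [-0.6 -0.2 -0.4] T [0.08 0.03 0.02] gap 91.2
tool shift mm [ 1.5 -6.7 60.2]
```

```bash
python3 -m jog '[[0,0,-1,1.5,-6.5,30,100],[0,0,0,0,0,28,100],[0,0,0,0,0,0,100],[0,0,0,0,0,0,100]]'
python3 -c "
from h import *
todo([.5085,-.099,.051])"
```

```text
t: 3.08
position: [0.5113, -0.1031, 0.0588]
eef_rot: [-3.14, -0.005, -0.056]
force: [-0.1, -0.3, -1.1]
finger_gap: 0.0911
t 3.08 pos [ 511.3 -103.1   58.8] rpy [-179.9    -0.26   -3.2 ] F [-0.1 -0.3 -1.1] T [ 0.03  0.04 -0.02] gap 91.1
tool shift mm [-3.1 -3.9  7.7]
```

```bash
python3 -m jog '[[0,0,0,-3,-4,7.5,100],[0,0,0,0,0,0,20],[0,0,0,0,0,0,10],[0,0,0,0,0,0,5],[0,0,0,0,0,0,5],[0,0,0,0,0,0,5],[0,0,0,0,0,0,5],[0,0,0,0,0,0,5]]' 30
python3 -c "
from h import *
todo([.511,-.033,.051])"
```

```text
t: 4.08
position: [0.5097, -0.0992, 0.0537]
eef_rot: [-3.141, -0.008, -0.056]
force: [0.1, 0.6, -0.1]
finger_gap: 0.0242
t 4.08 pos [509.7 -99.2  53.7] rpy [-179.95   -0.47   -3.21] F [ 0.1  0.6 -0.1] T [-0.    0.03  0.  ] gap 24.2
tool shift mm [ -2.4 -66.2   2.7]
```

```bash
python3 -m jog '[[0,0,0,0,0,0,5],[0,0,0,0,0,0,5],[0,0,0,0,0,0,5],[0,0,0,0,0,0,5]]' 30
python3 -m jog '[[0,0,0,0,-8,0,5],[0,0,0,0,-8,0,5],[0,0,0,0,-8,0,5],[0,0,0,0,-8,0,5],[0,0,0,0,-8,0,5],[0,0,0,0,-8,0,5]]' 30
python3 -c "
from h import *
todo([.511,-.033,.051])"
```

```text
t: 4.58
position: [0.5097, -0.0992, 0.0537]
eef_rot: [-3.141, -0.008, -0.056]
force: [0.6, -0.0, -0.2]
finger_gap: 0.0173
t: 5.32
position: [0.5126, -0.0483, 0.0537]
eef_rot: [-3.141, -0.008, -0.056]
force: [-0.1, -3.6, -1.3]
finger_gap: 0.0175
t 5.33 pos [512.6 -48.3  53.7] rpy [-179.99   -0.48   -3.2 ] F [-0.1 -3.6 -1.3] T [-0.54  0.02  0.04] gap 17.5
tool shift mm [ -2.5 -15.2   2.7]
```

Gripped at a 17.5 mm gap and sliding with 3.6 N of friction. I'll carry on in small steps to feel for the stop.

```bash
python3 -m jog '[[0,0,0,0,-5,0,5],[0,0,0,0,-4,0,5]]' ; python3 -m jog '[[0,0,0,0,-2.5,0,5],[0,0,0,0,-2.5,0,5]]'; python3 -m jog '[[0,0,0,0,-2,0,5],[0,0,0,0,-2,0,5]]'; python3 -m jog '[[0,0,0,0,-2,0,5],[0,0,0,0,-2,0,5]]'
```

```text
t: 5.58
position: [0.5131, -0.0384, 0.0537]
eef_rot: [-3.141, -0.008, -0.055]
force: [-0.6, -3.6, -1.0]
finger_gap: 0.0177
t: 5.82
position: [0.5134, -0.0335, 0.0537]
eef_rot: [3.141, -0.008, -0.055]
force: [-3.4, -31.9, 2.9]
finger_gap: 0.0176
t: 6.08
position: [0.5137, -0.0334, 0.0541]
eef_rot: [3.135, -0.009, -0.053]
force: [-5.4, -30.1, 3.9]
finger_gap: 0.0175
t: 6.32
position: [0.5138, -0.0333, 0.0545]
eef_rot: [3.13, -0.009, -0.052]
force: [-5.7, -27.9, 3.5]
finger_gap: 0.0175
```

```bash
python3 -m jog '[[0,0,0,0,0,0,60],[0,0,0,0,0,0,60],[0,0,0,0,0,0,60],[0,0,0,0,0,0,60],[0,0,0,0,0,-25,60],[0,0,0,0,0,-50,60],[0,0,0,0,0,-60,60],[0,0,0,0,0,-60,60],[0,0,0,0,0,-60,60],[0,0,0,0,0,0,60]]'
python3 -c "
from h import *
todo([.501,.162,.30]);grab('wrist','w2');grab('top','t2');grab('side','s2')
a=cv2.imread('pics/w2.png');b=cv2.imread('pics/s2.png')[175:315,195:355];c=cv2.imread('pics/t2.png')[165:260,195:345]
h=lambda i:cv2.resize(i,(400,int(400*i.shape[0]/i.shape[1])),interpolation=cv2.INTER_CUBIC)
L=np.vstack([h(a),h(c)]);S=h(b);o=np.zeros((600,800,3),np.uint8);L=L[:600];o[:L.shape[0],:400]=L;o[:S.shape[0],400:]=S;cv2.imwrite('pics/m2.png',o)"
```

```text
t: 7.58
position: [0.5112, -0.0294, 0.3176]
eef_rot: [3.132, -0.007, -0.052]
force: [0.4, 0.4, -0.8]
finger_gap: 0.0549
t 7.58 pos [511.2 -29.4 317.6] rpy [179.44  -0.42  -3.  ] F [ 0.4  0.4 -0.8] T [0.03 0.   0.05] gap 54.9
tool shift mm [ -20.3 -190.7   15.6]
```

View pics/m2.png

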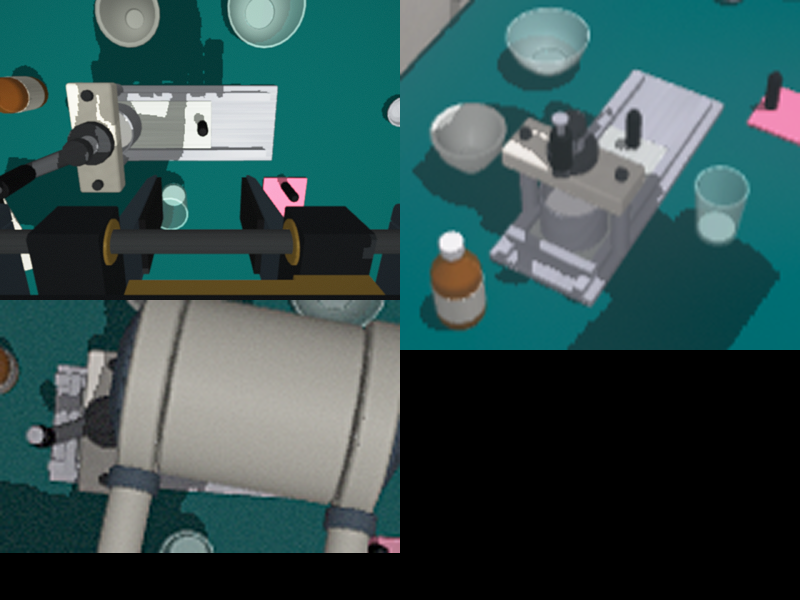

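Run:
```python
from h import *
f=load('t0');s=load('s0');w=load('w2')
def tri(rs):
    A=sum(np.eye(3)-np.outer(d,d)/(d@d) for c,d in rs);b=sum((np.eye(3)-np.outer(d,d)/(d@d))@c for c,d in rs);return np.linalg.solve(A,b)
r=[ray(f,*c1(71,216)),ray(s,*c2(270,148))]
print('pin head',tri(r).round(4))
print('bolt heads etc: bridge bolts',[tri([ray(f,*c1(*a)),ray(s,*c2(*b))]).round(4) for a,b in [((228,75),(194,183)),((209,302),(405,272))]])
print('post now',onplane(w,283,179,.046).round(4))
print('hub top', onplane(f,*c1(218,180),.19).round(4))
```

```text
pin head [0.5008 0.1621 0.2535]
bolt heads etc: bridge bolts [array([0.5777, 0.1022, 0.1384]), array([0.4621, 0.1089, 0.1397])]
post now [ 0.5122 -0.0345  0.046 ]
hub top [0.5212 0.1011 0.19  ]
```

```bash
python3 -m jog '[[-0.5,0,0,-5,-48,0,80],[0,0,0,-5,-48,0,80],[0,0,0,-5,-48,0,80],[0,0,0,-5,-46,0,80],[0,0,0,0,0,0,80],[0,0,0,0,0,0,80]]'
python3 -c "
from h import *
todo([.5005,.163,.219]);grab('wrist','w3');f=grab('side','s3')
cv2.imwrite('pics/c3.png',cv2.resize(np.hstack([cv2.imread('pics/w3.png')[:,:],cv2.resize(cv2.imread('pics/s3.png')[120:330,150:430],(560,420))]),(800,300)))"
```

```text
t: 8.48
position: [0.4949, 0.1662, 0.299]
eef_rot: [3.12, 0.019, -0.054]
force: [0.7, -0.6, 0.8]
finger_gap: 0.0729
t 8.47 pos [494.9 166.2 299. ] rpy [178.79   1.1   -3.12] F [ 0.7 -0.6  0.8] T [ 0.03  0.02 -0.02] gap 72.9
tool shift mm [ 7.3  1.2 79.9]
```

View pics/c3.png

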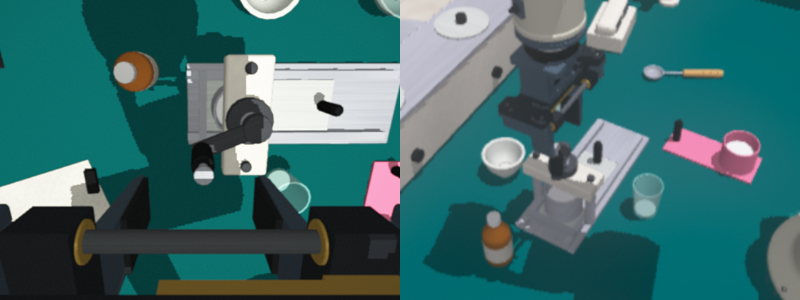

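```bash
python3 -m jog '[[1.2,1.1,0,7,1,20,80],[0,0,0,0,0,0,80],[0,0,0,0,0,0,80]]'
python3 - <<'E'
from h import *
f=load('w3'); print(proj(f,[.5005,.163,.2535]),onplane(f,285.6,244,.2535),onplane(f,247*1.4,121*1.4,.19))
todo([.5005,.163,.219])
E
```

```text
t: 8.95
position: [0.5022, 0.1615, 0.2794]
eef_rot: [3.141, -0.001, -0.059]
force: [0.6, -0.9, -0.0]
finger_gap: 0.073
[[283.89267626 247.16069242]] [0.50232706 0.16195837 0.2535    ] [0.5289609  0.11684941 0.19      ]
t 8.95 pos [502.2 161.5 279.4] rpy [ 1.7999e+02 -4.0000e-02 -3.3800e+00] F [ 0.6 -0.9 -0. ] T [ 0.   -0.01  0.05] gap 73.0
tool shift mm [-1.8 -1.4 60.4]
```

Consistent to 2 mm, so I'll descend and grip lightly. The jaws will centre the sleeve along the channel.

```bash
python3 -m jog '[[0,0,-0.3,-1,-1,20,80],[0,0,0,0,0,20,80],[0,0,0,0,0,15,80],[0,0,0,0,0,0,80],[0,0,0,0,0,0,80]]'
python3 -c "
from h import *
todo([.5012,.1625,.219])"
```

```text
t: 9.57
position: [0.503, 0.1622, 0.2263]
eef_rot: [3.142, -0.004, -0.055]
force: [-0.2, -0.1, 1.1]
finger_gap: 0.073
t 9.57 pos [503.  162.2 226.3] rpy [180.    -0.25  -3.14] F [-0.2 -0.1  1.1] T [0.06 0.04 0.01] gap 73.0
tool shift mm [-1.8 -0.2  7.3]
```

```bash
python3 -m jog '[[0,0,0,-1.5,0,7,80],[0,0,0,0,0,0,10],[0,0,0,0,0,0,10],[0,0,0,0,0,0,10],[0,0,0,0,0,0,10],[0,0,0,0,0,0,10],[0,0,0,0,0,0,10],[0,0,0,0,0,0,10],[0,0,0,0,0,0,10],[0,0,0,0,0,0,10],[0,0,0,0,0,0,10]]' 20
python3 -c "
from h import *
todo([.5012,.1625,.219])"
```

```text
t: 10.95
position: [0.5021, 0.1627, 0.2202]
eef_rot: [-3.141, -0.007, -0.055]
force: [-0.3, 0.7, -0.9]
finger_gap: 0.0206
t 10.95 pos [502.1 162.7 220.2] rpy [-179.95   -0.37   -3.15] F [-0.3  0.7 -0.9] T [ 0.24 -0.01 -0.03] gap 20.6
tool shift mm [-0.9  0.2  1.2]
```

```bash
cat >> h.py <<'E'
O=np.array([.5185,.106])
def arc(step,n,O=O,r=.06,z=None):
    s=bot.get_state(); p=s['position']; M=R.from_euler('xyz',s['eef_rot']).as_matrix()
    rel=p[:2]-O; th=np.degrees(np.arctan2(rel[1],rel[0]))
    radial=rel/np.linalg.norm(rel); tan=np.array([-radial[1],radial[0]])
    F=s['force'][:2]
    print('t',round(s['t'],2),'pos',(p*1e3).round(1),'rpy',np.degrees(s['eef_rot']).round(1),'th',th.round(1),'r',(np.linalg.norm(rel)*1e3).round(1),'Fr %.1f Ft %.1f Fz %.1f'%(F@radial,F@tan,s['force'][2]),'T',s['torque'].round(2),'gap',round(s['finger_gap']*1e3,1))
    q=p.copy()
    for i in range(n):
        a=np.radians(th+step*(i+1)); g=np.array([*(O+r*np.array([np.cos(a),np.sin(a)])),z if z else p[2]])
        print('  to',round(th+step*(i+1)),(M.T@(g-q)*1e3).round(1)); q=g
E
python3 -m jog '[[0,0,0,0,0,-5,10],[0,0,0,0,0,-5,10],[0,0,0,0,0,0,10]]' 20
python3 -c "
from h import *
arc(8,4)"
```

```text
t: 11.32
position: [0.5022, 0.1626, 0.2312]
eef_rot: [-3.141, -0.007, -0.055]
force: [0.4, -0.1, -0.1]
finger_gap: 0.0204
t 11.32 pos [502.2 162.6 231.2] rpy [-179.9   -0.4   -3.1] th 106.1 r 58.9 Fr -0.2 Ft -0.4 Fz -0.1 T [ 0.17  0.07 -0.02] gap 20.4
  to 114 [-8.   2.3 -0.1]
  to 122 [-7.2  4.3 -0.1]
  to 130 [-6.5  5.3 -0. ]
  to 138 [-5.7  6.1 -0. ]
```

```bash
python3 -m jog '[[0,0,0,-8,2.5,0,10],[0,0,0,-7,4,0,10]]'; python3 -c "
from h import *
arc(8,3)"
```

```text
t: 11.58
position: [0.4872, 0.1566, 0.2313]
eef_rot: [-3.141, -0.009, -0.055]
force: [4.7, -1.4, -0.8]
finger_gap: 0.0206
t 11.57 pos [487.2 156.6 231.3] rpy [-180.    -0.5   -3.1] th 121.8 r 59.5 Fr -3.7 Ft -3.2 Fz -0.8 T [-0.35 -0.92 -0.03] gap 20.6
  to 130 [-6.8  4.9 -0.1]
  to 138 [-5.7  6.1 -0.1]
  to 146 [-4.8  6.8 -0. ]
```

```bash
python3 -m jog '[[0,0,0,-6.5,5,0,10],[0,0,0,-5.7,6.1,0,10]]'; python3 -c "
from h import *
arc(8,3)"
```

```text
t: 11.82
position: [0.4739, 0.1454, 0.2315]
eef_rot: [-3.141, -0.011, -0.055]
force: [5.3, -1.3, 0.9]
finger_gap: 0.0206
t 11.82 pos [473.9 145.4 231.5] rpy [-180.    -0.6   -3.1] th 138.6 r 59.5 Fr -4.8 Ft -2.5 Fz 0.9 T [-0.21 -1.21 -0.02] gap 20.6
  to 147 [-5.1  6.6 -0.1]
  to 155 [-3.7  7.5 -0. ]
  to 163 [-2.6  7.9 -0. ]
```

```bash
python3 -m jog '[[0,0,0,-4.8,6.8,0,10],[0,0,0,-3.8,7.4,0,10]]'; python3 -c "
from h import *
arc(8,4)"
```

```text
t: 12.08
position: [0.4645, 0.1309, 0.2318]
eef_rot: [-3.14, -0.014, -0.055]
force: [7.8, -0.5, -0.6]
finger_gap: 0.0202
t 12.07 pos [464.5 130.9 231.8] rpy [-179.9   -0.8   -3.1] th 155.2 r 59.4 Fr -7.3 Ft -2.9 Fz -0.6 T [ 0.12 -1.24 -0.03] gap 20.2
  to 163 [-3.1  7.8 -0.1]
  to 171 [-1.4  8.3 -0. ]
  to 179 [-0.2  8.4 -0. ]
  to 187 [0.9 8.3 0. ]
```

```bash
sed -i 's/^O=.*/O=np.array([.5195,.106])/' h.py; python3 -m jog '[[0,0.8,0,-2,7.8,0.4,10],[0,0,0,-1.2,8.3,0.2,10]]'; python3 -c "
from h import *
arc(8,3)"
```

```text
t: 12.32
position: [0.4597, 0.1145, 0.2313]
eef_rot: [-3.14, -0.029, -0.055]
force: [4.9, 2.4, -0.7]
finger_gap: 0.0205
t 12.32 pos [459.7 114.5 231.3] rpy [-179.9   -1.7   -3.1] th 171.9 r 60.4 Fr -4.6 Ft -3.1 Fz -0.7 T [ 0.57 -0.64  0.08] gap 20.5
  to 180 [ 0.2  8.4 -0. ]
  to 188 [1.  8.3 0. ]
  to 196 [2.2 8.1 0. ]
```

```bash
python3 -m jog '[[0,0,0,0,8.3,0,10],[0,0,0,1,8.3,0,10]]'; python3 -c "
from h import *
arc(8,4)"
```

```text
t: 12.58
position: [0.4596, 0.097, 0.2314]
eef_rot: [-3.139, -0.029, -0.055]
force: [4.4, 3.3, -0.3]
finger_gap: 0.0205
t 12.57 pos [459.6  97.  231.4] rpy [-179.8   -1.6   -3.1] th -171.5 r 60.6 Fr -4.8 Ft -2.6 Fz -0.3 T [ 0.87 -0.63  0.02] gap 20.5
  to -163 [2.8 7.9 0.1]
  to -155 [3.4 7.7 0.1]
  to -147 [4.4 7.1 0.1]
  to -139 [5.3 6.4 0.1]
```

```bash
python3 -m jog '[[0,-0.8,0,2.8,7.9,0,10],[0,-0.8,0,3.4,7.7,0,10]]'; python3 -c "
from h import *
arc(8,3)"
```

```text
t: 12.82
position: [0.4653, 0.0803, 0.2316]
eef_rot: [-3.138, -0.0, -0.055]
force: [4.9, 5.2, -0.5]
finger_gap: 0.0207
t 12.82 pos [465.3  80.3 231.6] rpy [-179.8   -0.    -3.2] th -154.6 r 60.0 Fr -6.7 Ft -2.6 Fz -0.5 T [ 1.27 -1.06  0.01] gap 20.7
  to -147 [ 4.5  7.  -0. ]
  to -139 [ 5.4  6.4 -0. ]
  to -131 [ 6.3  5.5 -0. ]
```

```bash
python3 -m jog '[[0,0,0,4.4,7.1,0,10],[0,0,0,5.3,6.4,0,10]]'; python3 -c "
from h import *
arc(8,4)"
```

```text
t: 13.08
position: [0.4747, 0.0657, 0.2315]
eef_rot: [-3.136, 0.001, -0.056]
force: [2.9, 6.5, 0.5]
finger_gap: 0.0203
t 13.07 pos [474.7  65.7 231.5] rpy [-179.7    0.    -3.2] th -138.0 r 60.2 Fr -6.5 Ft -2.9 Fz 0.5 T [ 1.42 -0.61 -0.  ] gap 20.3
  to -130 [ 6.5  5.3 -0. ]
  to -122 [ 7.   4.5 -0. ]
  to -114 [ 7.6  3.5 -0. ]
  to -106 [ 8.   2.4 -0. ]
```

```bash
sed -i 's/^O=.*/O=np.array([.5195,.107])/' h.py; python3 -m jog '[[0,0,0,6.5,5,0,10],[0,0,0,7,4.2,0,10]]'; python3 -c "
from h import *
arc(8,3)"
```

```text
t: 13.32
position: [0.4874, 0.0551, 0.2308]
eef_rot: [-3.135, 0.003, -0.056]
force: [2.6, 5.2, -8.1]
finger_gap: 0.021
t 13.32 pos [487.4  55.1 230.8] rpy [-179.6    0.2   -3.2] th -121.8 r 61.0 Fr -5.8 Ft -0.6 Fz -8.1 T [ 0.99 -0.35  0.01] gap 21.0
  to -114 [ 8.1  2.6 -0. ]
  to -106 [ 8.   2.4 -0. ]
  to -98 [ 8.3  1.2 -0. ]
```

```bash
python3 -m jog '[[0,0,0,7.6,3.3,0,10],[0,0,0,8,2.2,0,10]]'; python3 -c "
from h import *
arc(8,4)"
```

```text
t: 13.58
position: [0.5014, 0.0484, 0.2292]
eef_rot: [-3.134, 0.009, -0.056]
force: [0.9, 5.4, -8.0]
finger_gap: 0.0208
t 13.57 pos [501.4  48.4 229.2] rpy [-179.6    0.5   -3.2] th -107.2 r 61.3 Fr -5.4 Ft -0.7 Fz -8.0 T [ 0.93 -0.1  -0.  ] gap 20.8
  to -99 [ 8.6  0.2 -0.1]
  to -91 [ 8.4  0.3 -0.1]
  to -83 [ 8.3 -0.9 -0.1]
  to -75 [ 8.1 -2.  -0.1]
```

```bash
python3 -m jog '[[0,0,0,0,0,2,10],[0,0,0,0,0,2,10]]'; python3 -m jog '[[0,0,0,0,0,2,10],[0,0,0,0,0,2,10],[0,0,0,0,0,0,10],[0,0,0,0,0,0,10]]'; python3 -c "
from h import *
arc(-8,4)
grab('side','s4');grab('top','t4');grab('wrist','w4')
cv2.imwrite('pics/c4.png',np.hstack([cv2.resize(cv2.imread('pics/s4.png')[195:300,210:340],(500,404),interpolation=2),cv2.resize(cv2.imread('pics/w4.png'),(300,404))]))"
```

```text
t: 13.82
position: [0.5014, 0.048, 0.2246]
eef_rot: [-3.134, 0.01, -0.057]
force: [3.0, 3.8, 0.2]
finger_gap: 0.0203
t: 14.32
position: [0.5013, 0.0481, 0.2205]
eef_rot: [-3.134, 0.009, -0.056]
force: [2.2, 3.6, 0.7]
finger_gap: 0.0202
t 14.32 pos [501.3  48.1 220.5] rpy [-179.6    0.5   -3.2] th -107.2 r 61.6 Fr -4.1 Ft 1.0 Fz 0.7 T [ 0.55 -0.67 -0.02] gap 20.2
  to -115 [-7.6 -4.2  0.1]
  to -123 [-7.5 -3.7  0.1]
  to -131 [-6.9 -4.7  0.1]
  to -139 [-6.2 -5.6  0.1]
```

View pics/c4.png

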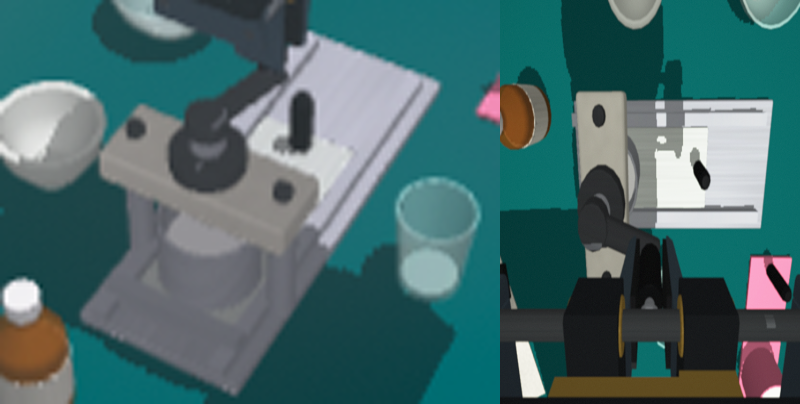

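```bash
python3 -c "
from h import *
s=load('s4');c,d=ray(s,263.6,224.9)
print('hub z by ray at y=.107',(c+d*(.107-c[1])/d[1]).round(4))
arc(-10,9,r=.0595)"
```

```text
hub z by ray at y=.107 [0.5189 0.107  0.182 ]
t 14.47 pos [501.3  48.1 220.5] rpy [-179.6    0.5   -3.2] th -107.2 r 61.6 Fr -3.4 Ft 1.9 Fz 0.8 T [ 0.58 -0.58  0.01] gap 20.2
  to -117 [-9.3 -5.4  0.1]
  to -127 [-9.1 -5.   0.1]
  to -137 [-8.1 -6.5  0.1]
  to -147 [-6.8 -7.8  0.1]
  to -157 [-5.4 -8.9  0.1]
  to -167 [-3.7 -9.7  0.1]
  to -177 [ -2.  -10.2   0.1]
  to -187 [ -0.2 -10.4   0.1]
  to -197 [  1.6 -10.2   0.1]
```

The hub top measures about 182 mm against the expected 183 mm for a spindle at -10 mm, so the drop is confirmed. Now forward (clockwise), lowering about 0.28 mm per 10°.

```bash
python3 -m jog '[[0,0,0,-9.3,-5,0,10],[0,0,0,-9,-5,0.2,10],[0,0,0,-8,-6.5,0.3,10],[0,0,0,-6.8,-7.8,0.3,10]]'; python3 -c "
from h import *
arc(-10,8,r=.0595)"
```

```text
t: 14.98
position: [0.468, 0.0749, 0.2204]
eef_rot: [-3.135, 0.008, -0.057]
force: [5.4, 0.2, -0.1]
finger_gap: 0.0206
t 14.97 pos [468.   74.9 220.4] rpy [-179.6    0.5   -3.3] th -148.1 r 60.7 Fr -4.6 Ft 2.7 Fz -0.1 T [ 0.03 -1.22 -0.01] gap 20.6
  to -158 [-4.3 -9.6  0.1]
  to -168 [-3.6 -9.7  0.1]
  to -178 [ -1.8 -10.2   0.1]
  to -188 [ -0.  -10.4   0.1]
  to -198 [  1.8 -10.2   0.1]
  to -208 [ 3.5 -9.8  0. ]
  to -218 [ 5.2 -9.   0. ]
  to -228 [ 6.6 -8.  -0. ]
```

```bash
python3 -m jog '[[0,0,0,-4.5,-9.5,0.3,10],[0,0,0,-3.4,-9.7,0.3,10],[0,0,0,-1.6,-10.2,0.3,10],[0,0,0,0.1,-10.3,0.3,10],[0,0,0,1.9,-10.2,0.3,10],[0,0,0,3.5,-9.8,0.3,10]]'; python3 -c "
from h import *
arc(-10,9,r=.0595)"
```

```text
t: 15.72
position: [0.4676, 0.1383, 0.2193]
eef_rot: [-3.138, 0.006, -0.056]
force: [5.6, -7.1, -1.1]
finger_gap: 0.0205
t 15.72 pos [467.6 138.3 219.3] rpy [-179.8    0.3   -3.2] th 148.9 r 60.6 Fr -8.5 Ft 3.2 Fz -1.1 T [-1.47 -1.24  0.  ] gap 20.5
  to 139 [ 6.6 -8.2 -0. ]
  to 129 [ 7.1 -7.6 -0. ]
  to 119 [ 8.3 -6.3 -0. ]
  to 109 [ 9.2 -4.7 -0. ]
  to 99 [ 9.9 -3.1 -0. ]
  to 89 [10.3 -1.3 -0.1]
  to 79 [10.4  0.5 -0.1]
  to 69 [10.1  2.3 -0.1]
  to 59 [ 9.6  4.  -0.1]
```

```bash
python3 -m jog '[[0,0,0,6.6,-7.9,0.4,10],[0,0,0,7.2,-7.3,0.4,10],[0,0,0,8.3,-6.1,0.4,10],[0,0,0,9.2,-4.6,0.4,10],[0,0,0,9.9,-2.9,0.4,10],[0,0,0,10.3,-1.2,0.4,10],[0,0,0,10.3,0.6,0.4,10]]'; python3 -c "
from h import *
arc(-10,9,r=.0595)"
```

```text
t: 16.6
position: [0.5272, 0.1659, 0.2129]
eef_rot: [3.137, 0.019, -0.053]
force: [-1.6, 1.5, -1.2]
finger_gap: 0.0209
t 16.6 pos [527.2 165.9 212.9] rpy [179.8   1.1  -3. ] th 82.6 r 59.4 Fr 1.2 Ft 1.8 Fz -1.2 T [ 0.33  0.4  -0.  ] gap 20.9
  to 73 [10.2  1.6 -0.2]
  to 63 [ 9.8  3.4 -0.2]
  to 53 [ 9.   5.1 -0.1]
  to 43 [ 8.   6.6 -0.1]
  to 33 [ 6.7  7.9 -0.1]
  to 23 [ 5.3  8.9 -0.1]
  to 13 [ 3.7  9.7 -0. ]
  to 3 [ 1.9 10.2  0. ]
  to -7 [ 0.1 10.4  0. ]
```

```bash
python3 -m jog '[[0,1,0,10.2,1.6,0,10],[0,0,0,9.8,3.4,0,10],[0,0,0,9,5.1,0,10],[0,0,0,8,6.6,0,10],[0,0,0,6.7,7.9,0,10],[0,0,0,5.3,8.9,0,10]]'; python3 -c "
from h import *
arc(-10,10,r=.0595)"
```

```text
t: 17.35
position: [0.577, 0.128, 0.2123]
eef_rot: [3.138, 0.002, -0.053]
force: [-3.0, 0.7, -0.4]
finger_gap: 0.0201
t 17.35 pos [577.  128.  212.3] rpy [ 1.798e+02  1.000e-01 -3.000e+00] th 20.0 r 61.2 Fr -2.6 Ft 1.7 Fz -0.4 T [ 0.37  0.87 -0.01] gap 20.1
  to 10 [ 1.6 10.5  0. ]
  to 0 [ 1.5 10.3  0. ]
  to -10 [-0.3 10.4  0. ]
  to -20 [-2.1 10.1  0. ]
  to -30 [-3.9  9.6  0. ]
  to -40 [-5.5  8.8  0. ]
  to -50 [-6.9  7.7  0. ]
  to -60 [-8.2  6.4  0. ]
  to -70 [-9.2  4.9  0. ]
  to -80 [-9.9  3.2  0. ]
```

```bash
python3 -m jog '[[0,0,0,2.2,10.4,0,10],[0,0,0,1.2,10.4,0.2,10],[0,0,0,-0.4,10.4,0.2,10],[0,0,0,-2.2,10.1,0.2,10],[0,0,0,-3.9,9.6,0.2,10],[0,0,0,-5.5,8.8,0.2,10],[0,0,0,-6.9,7.7,0.2,10]]'; python3 -c "
from h import *
arc(-10,9,r=.0595)"
```

```text
t: 18.23
position: [0.5568, 0.0571, 0.2115]
eef_rot: [3.14, 0.001, -0.054]
force: [-2.0, 7.2, 0.5]
finger_gap: 0.0205
t 18.23 pos [556.8  57.1 211.5] rpy [ 1.799e+02  1.000e-01 -3.100e+00] th -53.2 r 62.3 Fr -7.0 Ft 2.8 Fz 0.5 T [ 1.48  0.45 -0.02] gap 20.5
  to -63 [-10.3   3.8   0. ]
  to -73 [-9.4  4.4  0. ]
  to -83 [-10.    2.7   0. ]
  to -93 [-10.3   0.9   0. ]
  to -103 [-10.3  -0.9   0. ]
  to -113 [-10.   -2.7   0. ]
  to -123 [-9.4 -4.4  0. ]
  to -133 [-8.5 -6.   0. ]
  to -143 [-7.3 -7.3 -0. ]
```

```bash
python3 -m jog '[[0,0,0,-9.6,4.4,0.1,10],[0,0,0,-9.4,4.4,0.1,10],[0,0,0,-10,2.5,0.1,10],[0,0,0,-10.3,0.7,0.1,10],[0,0,0,-10.2,-1.1,0.1,10],[0,0,0,-10,-2.8,0.1,10],[0,0,0,-9.3,-4.5,0.1,10],[0,0,0,0,0,0,10],[0,0,0,0,0,0,10],[0,0,0,0,0,0,10]]'; python3 -c "
from h import *
arc(-10,2,r=.0595)
grab('side','s5');grab('wrist','w5')
cv2.imwrite('pics/c5.png',np.hstack([cv2.resize(cv2.imread('pics/s5.png')[195:300,210:340],(500,404),interpolation=2),cv2.resize(cv2.imread('pics/w5.png'),(300,404))]))"
```

```text
t: 19.48
position: [0.4839, 0.0576, 0.2117]
eef_rot: [3.14, -0.003, -0.053]
force: [1.8, 3.3, -0.6]
finger_gap: 0.0209
t 19.48 pos [483.9  57.6 211.7] rpy [179.9  -0.2  -3. ] th -125.8 r 60.9 Fr -3.7 Ft -0.4 Fz -0.6 T [ 0.7  -0.39 -0.01] gap 20.9
  to -136 [-7.4 -7.5 -0. ]
  to -146 [-7.  -7.7 -0. ]
```

View pics/c5.png

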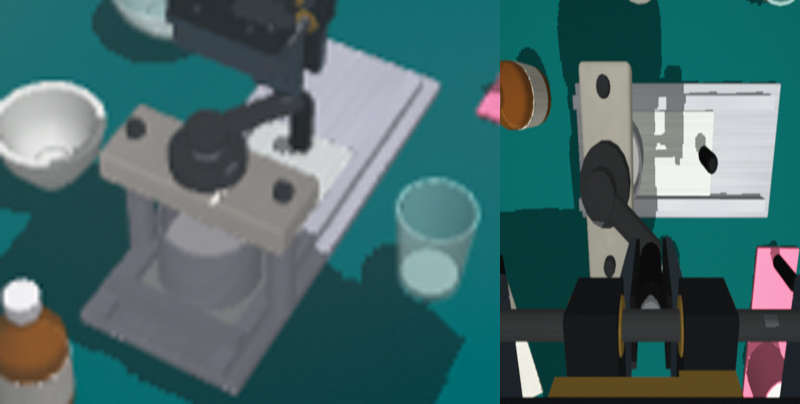

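```bash
python3 -c "
from h import *
a=load('s4')['frame'].astype(float).mean(2);b=load('s5')['frame'].astype(float).mean(2)
s=load('s5');print('px for S=-10,-20',proj(s,[[.5195,.107,.183],[.5195,.107,.173]]))
# vertical shift of the hub region between drop and now
t=a[218:240,256:272].astype(np.float32);r=cv2.matchTemplate(b[210:250,250:278].astype(np.float32),t,cv2.TM_CCOEFF_NORMED);print('hub shift',np.array(cv2.minMaxLoc(r)[3])-[6,8],cv2.minMaxLoc(r)[1])
w=load('w5');print('post',onplane(w,(707-500)/300*560,160/404*420,.046).round(4))
st=bot.get_state();print(st['t'],st['force'],st['finger_gap'],abs(st['qvel']).max())
bot.close_job()"
```

```text
px for S=-10,-20 [[263.37709739 224.53405823]
 [263.43833211 227.25604455]]
hub shift [0 1] 0.29733166098594666
post [ 0.511  -0.0333  0.046 ]
19.575 [0.98708627 3.65119552 0.49527827] 0.02043842490404917 0.0031898852121555106
the job is handed in; nothing more can be done
```

The job is handed in at t ≈ 19.6 s, and as far as I could check, every step was done. `close_job` gives no verdict, so the judged result is unknown to me.

- **Tray:** I slid it by its post to the stop, where the force rose to about 32 N. The last image puts the post at (0.511, -0.033), which is the home position I had worked out.
- **Drop:** I turned the crank backward about 120–130° and felt the screw drop, with about 8 N hanging on the gripper. After I lowered the sleeve, the hub top measured 182 mm in the image, against 183 mm expected at -10 mm.
- **Forward turn:** I then turned it about one full turn forward from the drop, allowing for the roughly 20° I had gone past it. It ended with the handle at -126°; the drop was near -130°. By turn count the spindle is near -20 mm.
- **At hand-in:** The gripper still held the sleeve (gap 20.4 mm, 20 N grip set). The arm was at rest, with about 4 N on the wrist.

**Check that disagreed:** an automatic image match of the hub's last descent was unreliable. It gave a score of 0.30 and 1 px of shift, where 2.7 px was expected. By eye the shift was about 3 px, so the final height rests on the turn count and that look.

I saw no bystander move in the pictures, but I did not measure their positions.

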